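# Load a tube carrier onto an analyser's sloping rail and check its height

### The job

Load the single-row tube carrier onto the narrow sloping rail of the loader, bare end downhill: still holding it, lay it flush on the rail, short of the gauge bridge, with the rail in the groove under the carrier, slide it down under the bridge and press it firmly home against the stop (8 N or more, but do not ram it: under 30 N), then let go. Then push the sprung height gauge down until its foot rests on the carrier's bare end, hold it there for a moment with a light touch (under 25 N on the carrier), and let it spring back up. Never tip the tubes beyond 60 degrees, and leave the other things on the bench where they are.

Things in the scene. Friction and masses are not known exactly. Their poses are not given: they have to be found in the camera images.
- carrier: Loose grey plastic tube carrier with one row of six capped tubes, 120-260 g. 170 long (x), 30 wide (y); body 42 high, caps (16 wide) up to 72. Grip it across the 30 mm width on the plain sides, 12 to 42 up. Origin: centre of the underside, z up. -x points to its bare end: flat deck without tubes, 42 high, x = -85 to -48. Tubes at x = -40 to 70. Stands on the bench beside the loader.
- carrier_front (a point): Point on the carrier at its bare end face, mid-width, on the ceiling of the groove: (-85, 0, 12) in the carrier's frame, axes as the carrier's. The groove, 18 wide and 12 deep, runs along the whole underside between two skirts 6 thick. When the carrier is home this point is at the rail's origin and the axes agree with the rail's.
- rail: Fixed aluminium bar, 14 wide, 230 long, raised above the loader's base and sloping 28 degrees (0.49 rad) down roughly towards the robot. Origin: low end, mid-width, on the top surface, at the face of the stop. x up the slope, y across, z normal to the top surface. Friction may keep a carrier from sliding down by itself.
- stop: Fixed steel plate across the low end of the rail, 8 thick, 44 wide (y), reaching 22 above and below the rail's top surface; rigid. Origin and axes are those of the rail: the origin is in its uphill face, which the carrier's bare end face must meet.
- loader: Fixed white base plate 270 x 120 x 10 under the rail, carrying it on two posts; origin at the centre of its underside, x level, along the rail's uphill side. In the rail's frame: a gauge post 16 x 12 stands at x = 15, y = 41 to 53, up to z = 62; its bridge spans the rail at x = 7 to 23, y = -13 to 53, z = 54 to 62.
- gauge (a joint): Travel of the sprung height gauge in m: 0 at rest (up), growing as pushed down along the rail's -z, at most 0.020. Its foot (diameter 14) hangs at rest 44 above the rail's top surface at rail x = 15, y = 0; on a carrier that is home (deck 30 above the rail's surface, caps 60) it lands at 0.014. The spring pushes up with 2 N at rest, 4.8 N at 0.014.
- gauge_knob (a point): Centre of the top face of the gauge's black push knob (diameter 24, 8 thick) above the bridge; at rest at (15, 0, 92) in the rail's frame. Pressing it along -z of the rail lowers the foot. Axes as the rail's.
- bench_rack: Bystander: grey block 150 x 50 x 42 with two rows of the same capped tubes, 72 high; origin at the centre of its underside. Across the loader from the carrier.
- reagent: Bystander: bottle, diameter 48, 100 high; origin at the centre of its underside.
- pot: Bystander: small jar, diameter 36, 50 high; origin at the centre of its underside.
- timer: Bystander: low white box 60 x 60 x 22; origin at the centre of its underside.
- pen: Bystander: black marker, 122 long (x), diameter 12, lying; origin on its underside at the middle.

How it is judged:
By the outcome, as a careful person would: the job done as asked, in the order asked, and still so for the second after the job is handed in, with the robot touching nothing.
It also fails if it takes over 64 s, if anything falls off the work surface, if the arm or the gripper's body presses on something with over 40 N, if the wrist force passes 120 N, or if a joint passes its speed limit or range.

### The arm

A 6-joint arm with a two-finger parallel gripper is mounted at the origin on the work surface. World frame = base frame: x ahead of the robot, y to its left, z up, the work surface at z = 0. Lengths are in m, angles in rad, forces in N, time in s.
With the tool pointing down it reaches from about 0.35 to 0.95 m from the base axis. Payload 17.4 kg.
Tool frame: the origin (TCP) lies midway between the tips of the shut fingers; the grasp point (between the pads) lies manip.tcp_to_grasp behind it (manip.tcp_to_grasp is the distance from the TCP to the grasp point, in m); z points along the fingers, y is the line along which they close (so a half turn about z gives the same grasp; the last joint's range is limited). The gripper opens to 93 mm and grips with 3 to 60 N. Pads are 15 mm wide; open, the fingers measure 128 mm over their backs; the gripper's body (75 mm by 188 mm) begins 65 mm behind the grasp point.
Start: joints at [1.202, 0.116, 1.442, -0, 1.584, -0.038], TCP at [0.219, 0.638, 0.219] pointing down, gripper open.
Joint ranges: [-2.83, 2.83], [-0.83, 2.19], [0.07, 2.5], [-1.14, 4.28], [0.01, 3], [-2.97, 2.97]. Speed limits (rad/s): [1.89, 1.89, 2.22, 3.14, 3.14, 3.14].

### API

Orientations are given as [roll, pitch, yaw] about the fixed x, y, z axes, in that order (R = Rz(yaw) Ry(pitch) Rx(roll)).
In Python, from cell import get_state, imaging, manip gives the robot as it stands.
- The arm moves only by the tool move_arm, never from a script. Its argument "steps" is a list of rows, each a list of 5 numbers: the opening, from -1 (shut) to 1 (fully open), then the shift along the tool's x, y, z normalised to -1 to 1, where 1 is 50 mm, then the turn about the tool's z normalised to -1 to 1, where 1 is 180 degrees. A call has 1 to 10 rows; each row shifts and turns the commanded pose from where the row before left it, along the tool's axes as they then stand; what a row does not reach is not made up. A row lasts 1/10 s, in which the tool goes at most 50 mm and 8.59 degrees, less where a joint would pass 70% of its speed; a pose out of reach is approached as far as the arm can. A call with a number of a shift or a turn outside -1 to 1 is refused whole. A call with a gripper value outside its range is refused whole. The fingers move at their own pace and stop on an object; "force" is the grip in N (left out, the last holds). Time passes only in rows, so rows that do not move let the fingers close. It gives the time, the measured TCP pose, the force, the opening and the grip force at its end, in the units of the state.
- get_state(): the state, without advancing time (a new reading comes with each control period).
- imaging.get_image(name): name is "scene" or "top"; returns (picture, depth): 480x640x3 uint8, red, green, blue; 480x640 float32, m along the optical axis (not along the pixel's ray), 0 where there is no reading.
- imaging.get_calibration(name): a dict with "camera_matrix" (3x3 intrinsics, pixels), "xyz" and "attitude" of the camera in the world. Camera axes: x right, y down, z forward; pixel columns grow to the right and rows downward; lengths in m; the calibration is good to about 2 mm. A picture is of the moment at which its call begins. get_calibration takes no time and is no camera call.
- manip.close_job(): hands the job in; it is judged then, once.
The state is a dict: "t": time; "qpos": joint angles; "dq": joint speeds; "joint_efforts": joint torques, N m; "position": TCP position; "orientation": TCP orientation; "ft_force": force on the tool from outside, world axes, zero at the start; "ft_torque": the same for the moment, N m; "finger_gap": opening from 0.0 (shut) to 1.0 (fully open); "finger_force": force on a finger pad.
Only numpy, scipy, OpenCV 4.12 (cv2) and the standard library are available. Lean on these libraries where they do the work, as an engineer would, in place of code of your own. Each camera call takes 0.05 s, during which the arm holds its last target. There are 200 camera calls.

## Working session

There is one attempt and no reset: what is moved stays moved. The work goes in short steps, Python scripts to look and compute and a tool call to move; the robot and the scene stay as the last step left them, time stands still between calls to the robot, and variables do not carry over. Pictures are saved under pics/ and viewed, at most 12 in all, crops included, and the job is handed in when it is done.

Besides the shell and the picture viewer there is one more tool, called after ">>>" by a JSON object that holds its "api" and its "payload". move_arm: Moves the arm, as the interface text tells. Its arguments: {"type":"object","properties":{"steps":{"type":"array","items":{"type":"array","items":{"type":"number","minimum":-1,"maximum":1}}},"force":{"type":"number"}},"required":["steps"]}

```bash
mkdir -p pics; ls; python3 - <<'E'
from cell import get_state, imaging, manip
import cv2, numpy as np
s=get_state(); print({k:np.round(v,3).tolist() for k,v in s.items()}); print(manip.tcp_to_grasp)
for n in("scene","top"):
    p,d=imaging.get_image(n); cv2.imwrite(f"pics/{n}0.png",p[...,::-1]); np.save(f"pics/{n}0.npy",d)
    print(n,imaging.get_calibration(n),(d>0).mean())
E
```

```text
pics
{'t': 0.0, 'qpos': [1.202, 0.116, 1.442, -0.0, 1.584, -0.038], 'dq': [-0.002, -0.002, -0.001, 0.001, 0.0, 0.0], 'joint_efforts': [-0.002, -72.123, -62.263, 0.078, 0.024, -0.0], 'position': [0.219, 0.638, 0.218], 'orientation': [-3.14, -0.0, 2.811], 'ft_force': [0.408, -0.302, -0.122], 'ft_torque': [-0.023, 0.003, 0.006], 'finger_force': 0.0, 'finger_gap': 0.998}
0.0188
scene {'camera_matrix': array([[491.55744014,   0.        , 323.2852777 ],
       [  0.        , 491.55744014, 242.60782943],
       [  0.        ,   0.        ,   1.        ]]), 'xyz': array([ 1.14085886, -0.42315554,  0.8230179 ]), 'attitude': array([-2.33470451, -0.00883975,  0.93712668])} 0.9961197916666666
top {'camera_matrix': array([[531.42204075,   0.        , 318.78436423],
       [  0.        , 531.42204075, 232.16898638],
       [  0.        ,   0.        ,   1.        ]]), 'xyz': array([0.37942261, 0.01253647, 1.02145233]), 'attitude': array([-2.96179549,  0.01469205, -1.59533563])} 0.9961100260416667
```

View pics/scene0.png

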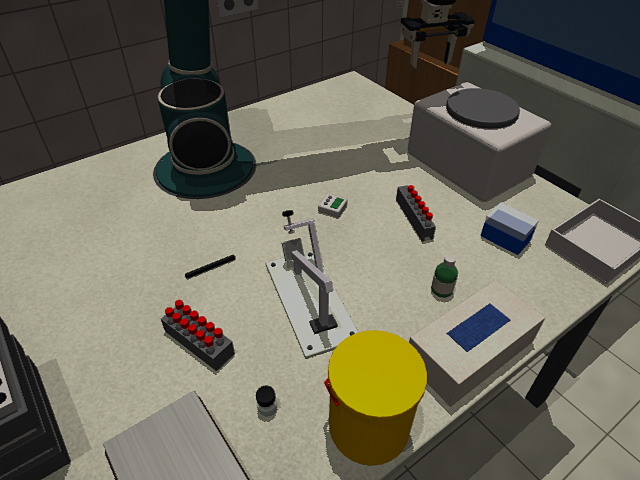

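View pics/top0.png

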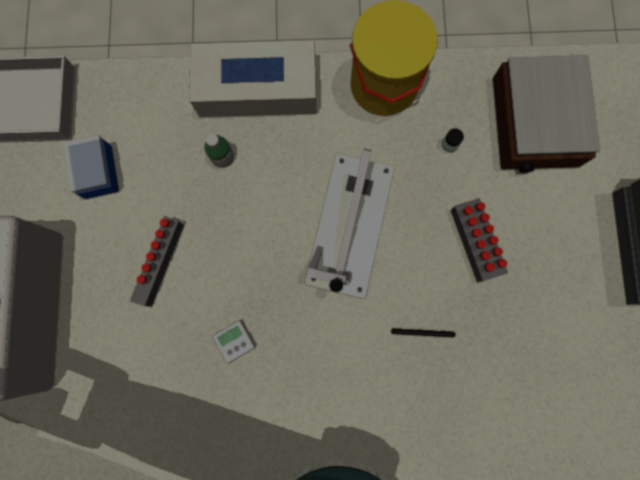

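The top view shows the carrier at about (157,262) with its bare end at (142,298). The rail runs from (366,152), uphill, to (338,283), where the knob is. The tool can't tilt, so the carrier has to pivot in the grip when it meets the rail.

```bash
cat >h.py <<'E'
from cell import get_state, imaging, manip
import cv2, numpy as np
from scipy.spatial.transform import Rotation as R
def cloud(n,save=None):
    p,d=imaging.get_image(n); c=imaging.get_calibration(n); K=c["camera_matrix"]
    if save: cv2.imwrite(f"pics/{save}.png",p[...,::-1])
    v,u=np.mgrid[:480,:640]
    P=np.stack([(u-K[0,2])/K[0,0]*d,(v-K[1,2])/K[1,1]*d,d],-1)
    return p.astype(int),P@R.from_euler("xyz",c["attitude"]).as_matrix().T+c["xyz"],d>0
def redcaps(p,P,ok,box):
    m=(p[...,0]>120)&(p[...,1]<60)&(p[...,2]<60)&ok&(P[...,0]>box[0])&(P[...,0]<box[1])&(P[...,1]>box[2])&(P[...,1]<box[3])
    return m
E
python3 - <<'E'
from h import *
np.set_printoptions(precision=4,suppress=True)
for n in("top","scene"):
    p,P,ok=cloud(n); print(n)
    for (u,v) in ([(600,30),(157,262),(165,222),(142,298),(365,155),(355,200),(345,260),(336,285),(300,220),(380,180)] if n=="top" else [(415,215),(410,188),(430,235),(325,285),(310,270),(289,212),(320,310)]):
        print(u,v,P[v,u],p[v,u])
    c=[P[230:300,120:190]] 
    table=P[(abs(P[...,2])<.01)&ok]; print("table z",np.median(table[:,2]))
    # caps of carrier
    m=redcaps(p,P,ok,(.3,.8,.2,.6))
    k,l,st,ce=cv2.connectedComponentsWithStats(m.astype(np.uint8))
    print("red comps",[(st[i,4],ce[i].round(1).tolist(),np.median(P[l==i],0).round(4).tolist(),np.percentile(P[l==i][:,2],90).round(4)) for i in range(1,k) if st[i,4]>4])
E
```

```text
top
600 30 [ 1.4144 -1.0009 -0.7476] [95 94 82]
157 262 [0.5098 0.3259 0.04  ] [74 73 70]
165 222 [0.5794 0.3039 0.0696] [127  24  21]
142 298 [0.4436 0.3518 0.0396] [75 74 71]
365 155 [ 0.6669 -0.0601  0.1592] [125 121 118]
355 200 [ 0.598  -0.0425  0.123 ] [123 118 116]
345 260 [ 0.5008 -0.0238  0.0668] [106 103  99]
336 285 [ 0.4497 -0.0046  0.147 ] [10  8  9]
300 220 [ 0.5909  0.0593 -0.0009] [128 126 110]
380 180 [ 0.6655 -0.1004  0.0065] [131 132 127]
table z -0.00045103864252982184
red comps [(np.int32(28), [162.7, 221.8], [0.5793, 0.3076, 0.0717], np.float64(0.0737)), (np.int32(28), [158.4, 233.0], [0.5585, 0.3149, 0.0713], np.float64(0.073)), (np.int32(29), [153.6, 244.4], [0.5381, 0.3232, 0.071], np.float64(0.0733)), (np.int32(28), [149.4, 255.6], [0.5172, 0.3304, 0.0714], np.float64(0.0736)), (np.int32(31), [144.5, 267.1], [0.4972, 0.3391, 0.0709], np.float64(0.0733)), (np.int32(30), [139.8, 278.5], [0.4766, 0.3455, 0.0716], np.float64(0.0741))]
scene
415 215 [0.5384 0.3074 0.0395] [41 40 41]
410 188 [0.4818 0.3384 0.0734] [122   2   0]
430 235 [0.5955 0.3069 0.0158] [25 26 26]
325 285 [ 0.6752 -0.0699  0.1579] [100  94  96]
310 270 [ 0.6027 -0.0522  0.1232] [57 53 54]
289 212 [ 0.4591 -0.005   0.1488] [ 9  8 10]
320 310 [ 0.6524 -0.0639  0.0587] [50 48 48]
table z 0.0010461531354105658
red comps [(np.int32(17), [410.9, 186.6], [0.479, 0.3454, 0.073], np.float64(0.0752)), (np.int32(16), [414.1, 191.7], [0.4975, 0.3376, 0.0718], np.float64(0.0741)), (np.int32(16), [417.6, 196.9], [0.5187, 0.3287, 0.0727], np.float64(0.0745)), (np.int32(19), [421.4, 202.7], [0.5393, 0.3224, 0.0724], np.float64(0.0737)), (np.int32(17), [425.2, 208.2], [0.5619, 0.3131, 0.0734], np.float64(0.0755)), (np.int32(17), [429.1, 213.9], [0.5804, 0.3055, 0.0726], np.float64(0.0745))]
```

```bash
cat >>h.py <<'E'
def rail(P,ok,y0=None):
    Q=P[ok&(P[...,0]>.505)&(P[...,0]<.67)]
    # top surface approx: z = a + tan28*(x along); seed line from picked points
    zl=.0668+(Q[:,0]-.5008)*(.1592-.0668)/(.6669-.5008); yl=-.0238+(Q[:,0]-.5008)*(-.0601+.0238)/(.6669-.5008)
    Q=Q[(abs(Q[:,2]-zl)<.008)&(abs(Q[:,1]-yl)<.016)]
    for _ in range(3):
        c=np.polyfit(Q[:,0],Q[:,2],1); Q=Q[abs(Q[:,2]-np.polyval(c,Q[:,0]))<.004]
    # mid-width: per-slice mean of extremes
    xs=np.arange(.505,.67,.01); mid=[]
    for a in xs:
        q=Q[(Q[:,0]>=a)&(Q[:,0]<a+.01)]
        if len(q)>4: mid.append((q[:,0].mean(),(q[:,1].max()+q[:,1].min())/2,np.ptp(q[:,1]),len(q)))
    mid=np.array(mid); l=np.polyfit(mid[:,0],mid[:,1],1)
    return c,l,mid,Q
E
python3 - <<'E'
from h import *
np.set_printoptions(precision=4,suppress=True)
for n in("top","scene"):
    p,P,ok=cloud(n); c,l,mid,Q=rail(P,ok); yaw=np.arctan(l[0])
    print(n,"yaw",np.degrees(yaw),"slope",np.degrees(np.arctan(c[0]*np.cos(yaw))),"y at .6",np.polyval(l,.6),"z at .6",np.polyval(c,.6),"res",np.std(mid[:,1]-np.polyval(l,mid[:,0])),"w",np.median(mid[:,2]),len(Q))
    print("mean-fit y at .6",np.polyval(np.polyfit(Q[:,0],Q[:,1],1),.6))
    k=(p.max(-1)<25)&ok&(P[...,2]>.135)&(P[...,2]<.16)&(abs(P[...,0]-.455)<.04)&(abs(P[...,1])<.04)
    print("knob",k.sum(),P[k].mean(0),P[k].min(0),P[k].max(0))
    # rail upper end / loader plate
    e=ok&(P[...,0]>.66)&(P[...,0]<.75)&(abs(P[...,1]+.065)<.03)&(P[...,2]>.14); print("upper end",P[e][:,0].max(),np.percentile(P[e],98,axis=0))
    st=ok&(P[...,0]>.40)&(P[...,0]<.5)&(abs(P[...,1]+.01)<.03)&(P[...,2]>.03)&(P[...,2]<.075)
    print("stop",st.sum(),np.percentile(P[st],[2,50,98],axis=0))
E
```

```text
top yaw -14.759633948524472 slope 28.086696718032403 y at .6 -0.0433094530987322 z at .6 0.12217300397601202 res 0.0004043734521411046 w 0.015278238369508174 825
mean-fit y at .6 -0.04336641242576418
knob 107 [ 0.4504 -0.0046  0.1438] [ 0.4416 -0.0131  0.1375] [0.4598 0.0037 0.1508]
upper end 0.6821498495128524 [ 0.6808 -0.0535  0.1641]
stop 196 [[ 0.4573 -0.0311  0.0368]
 [ 0.4836 -0.018   0.0595]
 [ 0.4992  0.0072  0.0734]]
scene yaw -14.648441412968621 slope 28.181314404034936 y at .6 -0.044270069211354596 z at .6 0.12276269416107391 res 0.0005588588498013565 w 0.01481379167200586 276
mean-fit y at .6 -0.045258290936607756
knob 43 [ 0.4565 -0.0078  0.1454] [ 0.447  -0.0151  0.1352] [0.4629 0.0024 0.1513]
upper end 0.6867712548317162 [ 0.6854 -0.0549  0.1645]
stop 339 [[ 0.4637 -0.0335  0.038 ]
 [ 0.4772 -0.0166  0.0607]
 [ 0.4973  0.0095  0.0744]]
```

```bash
python3 - <<'E'
from h import *
for n in("top","scene"):
    p,P,ok=cloud(n)
    for x in np.arange(.1,.75,.05):
        print(n,round(x,2),[round(float(np.max(q)),2) if len(q:=P[ok&(abs(P[...,0]-x)<.025)&(abs(P[...,1]-y)<.025)&(P[...,2]<.35)][:,2]) else -1 for y in np.arange(.25,.8,.05)])
E
```

```text
top 0.1 [0.01, 0.0, 0.0, 0.0, 0.01, 0.0, 0.0, -0.0, -1, -1, -1]
top 0.15 [0.0, 0.01, 0.01, 0.01, 0.01, 0.0, 0.0, 0.01, -1, -1, -1]
top 0.2 [0.01, 0.0, 0.0, 0.0, 0.0, 0.01, 0.01, 0.01, -1, -1, -1]
top 0.25 [0.01, 0.01, 0.01, 0.0, 0.01, 0.01, 0.01, 0.0, -0.0, -1, -1]
top 0.3 [0.0, 0.01, 0.0, 0.01, 0.01, 0.17, 0.17, -1, -1, -1, -1]
top 0.35 [0.02, 0.01, 0.01, 0.01, 0.01, 0.17, 0.17, -1, -1, -1, -1]
top 0.4 [0.0, 0.01, 0.01, 0.0, 0.01, 0.17, 0.17, -1, -1, -1, -1]
top 0.45 [0.01, 0.0, 0.07, 0.04, 0.01, 0.17, 0.17, -1, -1, -1, -1]
top 0.5 [0.0, 0.07, 0.08, 0.0, 0.01, 0.17, 0.17, -1, -1, -1, -1]
top 0.55 [0.01, 0.08, 0.08, 0.01, 0.01, 0.17, 0.17, -1, -1, -1, -1]
top 0.6 [0.01, 0.07, 0.0, 0.01, 0.01, 0.09, 0.17, 0.0, 0.0, -1, -1]
top 0.65 [0.0, 0.01, 0.0, 0.07, 0.07, 0.07, 0.01, 0.01, 0.01, -1, -1]
top 0.7 [0.08, 0.01, 0.01, 0.07, 0.07, 0.07, 0.01, 0.0, 0.01, -1, -1]
scene 0.1 [0.0, 0.01, 0.01, 0.01, 0.01, 0.01, 0.01, 0.01, 0.0, 0.01, 0.0]
scene 0.15 [0.01, 0.01, 0.01, 0.01, 0.01, 0.01, 0.35, 0.35, 0.01, 0.0, -1]
scene 0.2 [0.0, 0.01, 0.01, 0.01, 0.0, 0.01, 0.35, 0.35, 0.0, 0.35, 0.35]
scene 0.25 [0.01, 0.0, 0.01, 0.01, 0.01, 0.01, 0.35, 0.35, 0.35, 0.35, 0.35]
scene 0.3 [0.01, 0.01, 0.01, 0.01, 0.01, 0.17, 0.18, 0.17, 0.17, 0.35, 0.17]
scene 0.35 [0.02, 0.01, 0.01, 0.0, 0.01, 0.17, 0.19, 0.19, 0.19, 0.19, 0.17]
scene 0.4 [0.01, 0.01, 0.01, 0.0, 0.01, 0.17, 0.19, 0.19, 0.2, 0.19, -1]
scene 0.45 [0.01, 0.01, 0.07, 0.04, 0.01, 0.17, 0.19, 0.19, 0.2, 0.19, 0.19]
scene 0.5 [0.01, 0.08, 0.08, 0.01, 0.01, 0.17, 0.19, 0.2, 0.2, 0.19, 0.17]
scene 0.55 [0.01, 0.08, 0.07, 0.01, 0.01, 0.17, 0.17, 0.19, 0.19, 0.17, 0.17]
scene 0.6 [0.01, 0.08, 0.01, 0.01, 0.0, 0.17, 0.17, 0.17, 0.17, 0.17, 0.17]
scene 0.65 [0.01, 0.0, 0.01, 0.07, 0.07, 0.07, 0.0, 0.01, 0.01, 0.01, 0.01]
scene 0.7 [0.0, 0.0, 0.01, 0.07, 0.07, 0.07, 0.0, 0.01, 0.01, 0.01, 0.01]
```

>>> {"api": "move_arm", "payload": {"steps": [[1, -0.357, -0.93, 0, 0.011], [1, -0.357, -0.93, 0, 0], [1, -0.357, -0.93, 0, 0], [1, -0.357, -0.93, 0, 0], [1, -0.357, -0.93, 0, 0], [1, -0.8, 0.13, 0, 0], [1, -0.8, 0.13, 0, 0], [1, -0.8, 0.13, 0, 0], [1, -0.8, 0.13, 0, 0], [1, -0.8, 0.13, 0, 0]], "force": 30}}

```text
t: 1.4
position: [0.4213, 0.3476, 0.2189]
orientation: [3.141, 0.0, 2.776]
ft_force: [-0.3, 1.0, -0.4]
finger_gap: 1.001
finger_force: 0.0
```

>>> {"api": "move_arm", "payload": {"steps": [[1, -0.6, 0.09, 0, 0], [1, -0.6, 0.09, 0, 0], [1, -0.6, 0.09, 0, 0], [1, -0.6, 0.09, 0.3, 0], [1, 0, 0, 0.8, 0], [1, 0, 0, 0.8, 0], [1, 0, 0, 0.3, 0], [1, 0, 0, 0, 0]]}}

```text
t: 2.2
position: [0.5374, 0.3218, 0.1069]
orientation: [-3.139, -0.002, 2.776]
ft_force: [-0.3, -0.3, -0.2]
finger_gap: 1.0
finger_force: 0.0
```

```bash
python3 - <<'E'
from h import *
p,P,ok=cloud("scene","s1"); s=get_state(); print(s["t"],s["position"],s["orientation"],s["ft_force"])
cv2.imwrite("pics/s1c.png",cv2.resize(p[100:260,330:530,::-1].astype(np.uint8),None,fx=3.5,fy=3.5))
E
```

```text
2.25 [0.53812103 0.32232191 0.10920944] [-3.14126203e+00 -2.54356538e-04  2.77641679e+00] [0.00892395 0.52391475 0.68113961]
```

View pics/s1c.png

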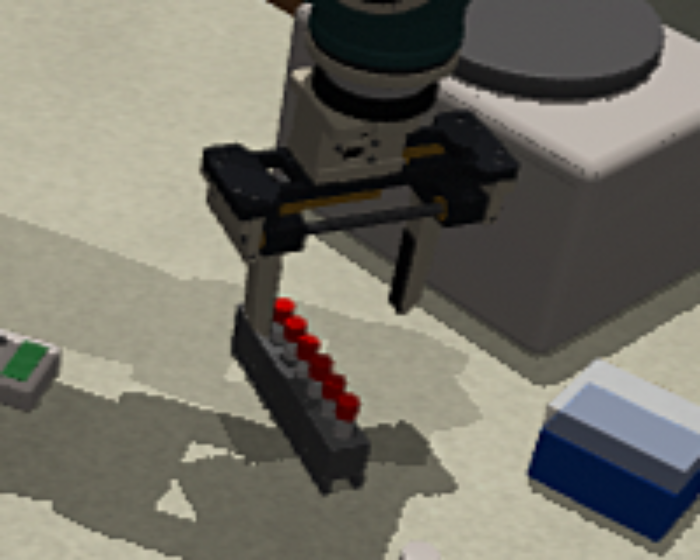

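>>> {"api": "move_arm", "payload": {"steps": [[1, -0.1, 0, 0.6, 0], [1, 0, 0, 0.6, 0], [1, 0, 0, 0.6, 0], [1, 0, 0, 0.12, 0], [1, 0, 0, 0, 0], [-1, 0, 0, 0, 0], [-1, 0, 0, 0, 0], [-1, 0, 0, 0, 0], [-1, 0, 0, 0, 0], [-1, 0, 0, 0, 0]], "force": 30}}

```text
t: 3.25
position: [0.5429, 0.3205, 0.013]
orientation: [3.141, 0.0, 2.776]
ft_force: [0.3, -0.4, 0.4]
finger_gap: 0.624
finger_force: 0.0
```

>>> {"api": "move_arm", "payload": {"steps": [[-1, 0, 0, 0, 0], [-1, 0, 0, 0, 0], [-1, 0, 0, 0, 0], [-1, 0, 0, 0, 0], [-1, 0, 0, 0, 0], [-1, 0, 0, 0, 0]]}}

```text
t: 3.85
position: [0.5428, 0.3204, 0.0126]
orientation: [-3.142, 0.0, 2.776]
ft_force: [-0.6, -0.6, -0.1]
finger_gap: 0.322
finger_force: 29.9
```

>>> {"api": "move_arm", "payload": {"steps": [[-1, 0, 0, -0.2, 0], [-1, 0, 0, -0.4, 0], [-1, 0, 0, -0.6, 0], [-1, 0, 0, -0.7, -0.017], [-1, 0, 0, -0.8, -0.017], [-1, 0, 0, -0.8, 0], [-1, 0, 0, -0.7, 0], [-1, 0, 0, -0.4, 0], [-1, 0, 0, -0.15, 0], [-1, 0, 0, 0, 0]], "force": 40}}

```text
t: 4.85
position: [0.543, 0.3205, 0.2509]
orientation: [3.141, 0.001, 2.883]
ft_force: [-0.1, 0.9, -2.9]
finger_gap: 0.321
finger_force: 39.9
```

>>> {"api": "move_arm", "payload": {"steps": [[-1, -0.2, -0.4, 0, 0], [-1, -0.36, -0.75, 0, 0], [-1, -0.36, -0.75, 0, 0], [-1, -0.36, -0.75, 0, 0], [-1, -0.36, -0.75, 0, 0], [-1, -0.36, -0.75, 0, 0], [-1, -0.36, -0.75, 0, 0], [-1, -0.36, -0.75, 0, 0], [-1, -0.36, -0.75, 0, 0], [-1, -0.14, -0.35, 0, 0]]}}

```text
t: 5.85
position: [0.612, -0.05, 0.2479]
orientation: [-3.141, -0.003, 2.881]
ft_force: [1.4, 1.6, -2.2]
finger_gap: 0.319
finger_force: 39.9
```

>>> {"api": "move_arm", "payload": {"steps": [[-1, 0, 0, 0, 0], [-1, 0, 0, 0, 0], [-1, 0, 0, 0, 0]]}}

```text
t: 6.15
position: [0.612, -0.046, 0.2494]
orientation: [3.142, -0.001, 2.884]
ft_force: [0.4, -0.1, -1.9]
finger_gap: 0.322
finger_force: 39.9
```

```bash
cat >>h.py <<'E'
def caps_line(P,m):
    k,l,st,ce=cv2.connectedComponentsWithStats(m.astype(np.uint8))
    C=np.array([np.median(P[l==i],0) for i in range(1,k) if st[i,4]>6])
    return C[np.argsort(C[:,0])]
E
python3 - <<'E'
from h import *
np.set_printoptions(precision=4,suppress=True)
s=get_state(); print(s["t"],s["position"],s["orientation"],s["ft_force"],s["finger_gap"])
for n in("top","scene"):
    p,P,ok=cloud(n,n+"2")
    m=redcaps(p,P,ok,(.4,.8,-.15,.1))
    print(n,caps_line(P,m))
E
```

```text
6.15 [ 0.612  -0.046   0.2494] [ 3.1415 -0.001   2.8839] [ 0.45   -0.0857 -1.9272] 0.32153962766906846
top [[ 0.5674 -0.033   0.3078]
 [ 0.5845 -0.0365  0.3081]]
scene [[ 0.6557 -0.0552  0.31  ]]
```

View pics/scene2.png

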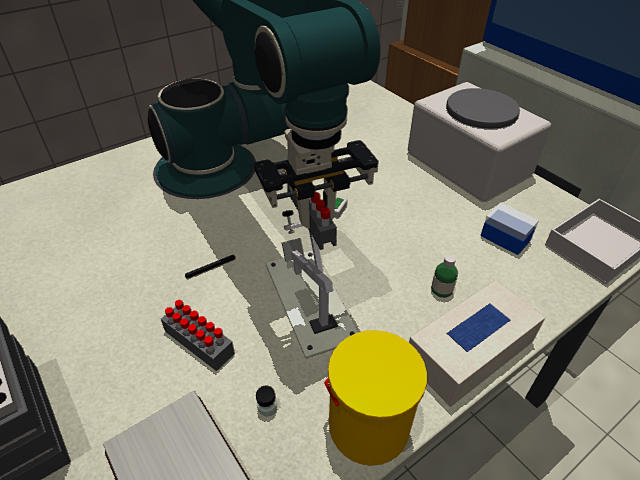

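```bash
cat >>h.py <<'E'
def offsets(P,ok,g,yaw=-14.7,dz=None):
    """points in gripper-aligned axes: a along carrier, b across, c above carrier bottom (level)"""
    t=np.radians(yaw); u=np.array([np.cos(t),np.sin(t),0]); v=np.array([-np.sin(t),np.cos(t),0])
    Q=P[ok]-g; return Q@u,Q@v,Q[:,2]+.013
E
python3 - <<'E'
from h import *
g=get_state()["position"]
for n in("top","scene"):
    p,P,ok=cloud(n); a,b,c=offsets(P,ok,g); col=p[ok]
    print(n)
    for lo in (-.12,-.11,-.10,-.09,-.08,-.07,.03,.04,.05):
        m=(a>lo)&(a<lo+.01)&(abs(b)<.03)&(abs(c-.042)<.005)
        if m.sum()>4: print(lo,m.sum(),"deck b",b[m].min().round(4),b[m].max().round(4),"a",a[m].min().round(4),a[m].max().round(4))
    m=(abs(b)<.03)&(c>.005)&(c<.08)&(abs(a)<.15); print("a range",np.percentile(a[m],[0.5,99.5]))
E
python3 -c "
import cv2;p=cv2.imread('pics/top2.png');cv2.imwrite('pics/top2c.png',cv2.resize(p[120:320,260:460],None,fx=3,fy=3))"
```

```text
top
a range [-0.0507006  0.0031413]
scene
0.03 44 deck b -0.0136 0.0173 a 0.0301 0.04
0.04 77 deck b -0.0132 0.0166 a 0.0405 0.0499
0.05 91 deck b -0.0136 0.0171 a 0.0504 0.0577
a range [-0.10917797  0.05689757]
```

View pics/top2c.png

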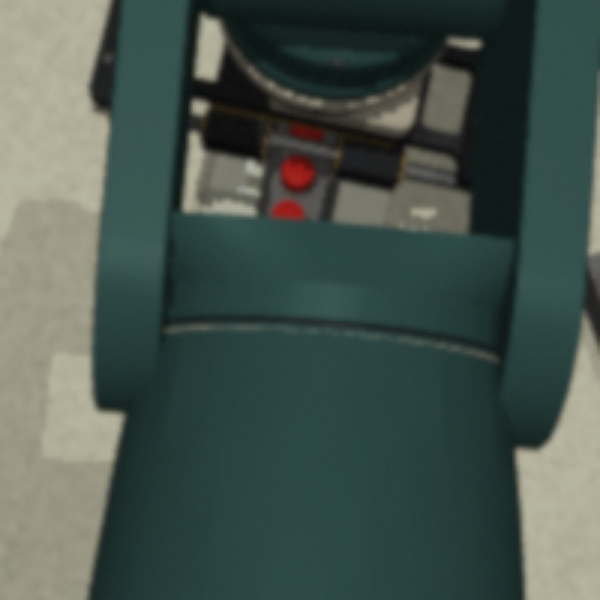

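>>> {"api": "move_arm", "payload": {"steps": [[-1, 0, -0.05, 0.2, 0], [-1, 0, 0, 0.4, 0], [-1, 0, 0, 0.4, 0], [-1, 0, 0, 0.3, 0], [-1, 0, 0, 0.1, 0], [-1, 0, 0, 0, 0], [-1, 0, 0, 0, 0]]}}

```text
t: 7.05
position: [0.6119, -0.0494, 0.181]
orientation: [3.141, 0.001, 2.883]
ft_force: [-0.3, -0.6, -1.7]
finger_gap: 0.321
finger_force: 39.9
```

```bash
python3 - <<'E'
from h import *
s=get_state(); g=s["position"]; print(s["t"],g,s["ft_force"])
p,P,ok=cloud("scene","s3"); a,b,c=offsets(P,ok,g)
for lo in np.arange(.03,.09,.005):
    d=(a>lo)&(a<lo+.005)&(abs(b)<.025)&(abs(c-.042)<.004)
    z=g[2]-.013+c
    r=(a>lo)&(a<lo+.005)&(abs(b)<.025)&(c<.01)&(c-.013+g[2]>.12)
    f=lambda m:(m.sum(),(b[m].min()*1e3).round(1),(b[m].max()*1e3).round(1)) if m.sum()>3 else None
    print(lo.round(3),f(d),f(r))
cv2.imwrite("pics/s3c.png",cv2.resize(p[180:340,240:400,::-1].astype(np.uint8),None,fx=3.7,fy=3.7))
E
```

```text
7.05 [ 0.61186893 -0.04940104  0.18099287] [-0.27707005 -0.58917248 -1.68149419]
0.03 (np.int64(21), np.float64(-13.1), np.float64(16.6)) (np.int64(13), np.float64(-13.5), np.float64(7.9))
0.035 (np.int64(18), np.float64(-13.5), np.float64(14.3)) (np.int64(17), np.float64(-12.8), np.float64(7.9))
0.04 (np.int64(24), np.float64(-13.6), np.float64(16.9)) (np.int64(24), np.float64(-13.3), np.float64(8.0))
0.045 (np.int64(41), np.float64(-12.5), np.float64(16.0)) (np.int64(27), np.float64(-12.6), np.float64(11.9))
0.05 (np.int64(45), np.float64(-13.1), np.float64(16.7)) (np.int64(39), np.float64(-13.0), np.float64(16.4))
0.055 (np.int64(25), np.float64(-13.0), np.float64(15.3)) (np.int64(31), np.float64(-12.9), np.float64(16.1))
0.06 None (np.int64(24), np.float64(-5.0), np.float64(8.7))
0.065 None (np.int64(42), np.float64(-4.6), np.float64(9.6))
0.07 None (np.int64(35), np.float64(-4.4), np.float64(8.9))
0.075 None None
0.08 None None
0.085 None None
```

View pics/s3c.png

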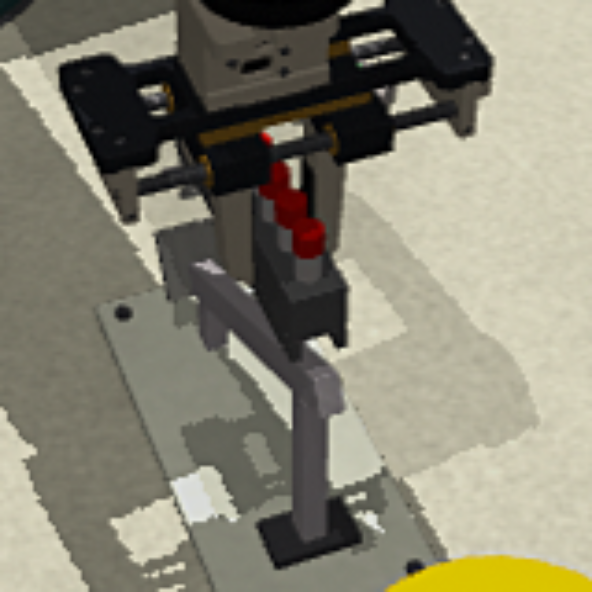

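>>> {"api": "move_arm", "payload": {"steps": [[-1, 0, 0.015, 0.1, 0], [-1, 0, 0, 0.1, 0], [-1, 0, 0, 0.06, 0], [-1, 0, 0, 0.06, 0], [-1, 0, 0, 0.04, 0], [-1, 0, 0, 0.04, 0], [-1, 0, 0, 0.04, 0], [-1, 0, 0, 0.04, 0]], "force": 12}}

```text
t: 7.9
position: [0.6117, -0.0486, 0.1562]
orientation: [3.141, -0.0, 2.883]
ft_force: [-3.5, 0.4, 0.3]
finger_gap: 0.322
finger_force: 12.0
```

>>> {"api": "move_arm", "payload": {"steps": [[-1, 0, 0, 0.04, 0], [-1, 0, 0, 0.04, 0], [-1, 0, 0, 0.04, 0], [-1, 0, 0, 0.04, 0], [-1, 0, 0, 0.04, 0]]}}

```text
t: 8.4
position: [0.6118, -0.0487, 0.146]
orientation: [3.142, 0.0, 2.883]
ft_force: [-2.9, 1.9, -0.4]
finger_gap: 0.323
finger_force: 12.0
```

```bash
python3 - <<'E'
from h import *
s=get_state(); g=s["position"]; print(s["t"],g,s["ft_force"],s["ft_torque"])
p,P,ok=cloud("scene","s4")
cv2.imwrite("pics/s4c.png",cv2.resize(p[180:340,240:400,::-1].astype(np.uint8),None,fx=3.7,fy=3.7))
E
```

```text
8.4 [ 0.6117821  -0.04869985  0.14596386] [-2.88328154  1.91239731 -0.38263984] [ 0.18465203  0.32560162 -0.00949272]
```

View pics/s4c.png

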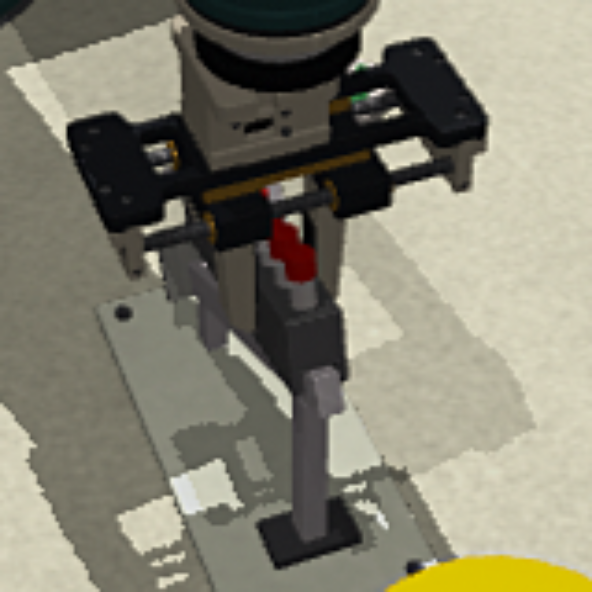

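>>> {"api": "move_arm", "payload": {"steps": [[-1, 0, 0, 0.04, 0], [-1, 0, 0, 0.04, 0], [-1, 0, 0, 0.04, 0], [-1, 0, 0, 0.04, 0]]}}

```text
t: 8.85
position: [0.6119, -0.0487, 0.138]
orientation: [3.142, 0.0, 2.883]
ft_force: [0.3, 0.9, -0.5]
finger_gap: 0.322
finger_force: 12.0
```

>>> {"api": "move_arm", "payload": {"steps": [[-1, 0, 0, 0.04, 0], [-1, 0, 0, 0.02, 0], [-1, 0, 0, 0, 0]]}}

```text
t: 9.15
position: [0.6117, -0.0488, 0.135]
orientation: [-3.141, -0.0, 2.883]
ft_force: [-0.2, -0.3, -2.3]
finger_gap: 0.324
finger_force: 12.0
```

```bash
cat >tilt.py <<'E'
from h import *
s=get_state(); g=s["position"]; print(round(s["t"],2),g.round(4),s["ft_force"].round(1),s["ft_torque"].round(2))
p,P,ok=cloud("scene","sx"); t=np.radians(-14.75); u=np.array([np.cos(t),np.sin(t),0]); v=np.array([-np.sin(t),np.cos(t),0])
O=np.array([.4855,-.0137+.0003,.0593]); th=np.radians(28.1)
Q=P[ok]-O; h=Q@u; b=Q@v; X=h*np.cos(th)+Q[:,2]*np.sin(th); Z=-h*np.sin(th)+Q[:,2]*np.cos(th)
for lo in np.arange(-.01,.25,.01):
    r=[]
    for bl,bh in((-.012,-.009),(-.012,.015),(-.005,.005)):
        m=(X>lo)&(X<lo+.01)&(b>bl)&(b<bh)&(Z<.08)&(Z>-.03); r.append((m.sum(),(1e3*np.percentile(Z[m],[5,50,95])).round(0)) if m.sum()>5 else None)
    print(lo.round(2),*r)
E
python3 tilt.py; python3 -c "
import cv2;p=cv2.imread('pics/sx.png');cv2.imwrite('pics/s5c.png',cv2.resize(p[180:340,240:400],None,fx=3.7,fy=3.7))"
```

```text
9.15 [ 0.6117 -0.0488  0.135 ] [-0.2 -0.3 -2.3] [-0.   -0.07  0.  ]
-0.01 (np.int64(18), array([-19.,  -3.,  21.])) (np.int64(44), array([-20.,  -3.,  21.])) None
0.0 None (np.int64(9), array([-27., -20.,  -6.])) None
0.01 None (np.int64(8), array([-29., -25.,  31.])) None
0.02 None None None
0.03 None None None
0.04 None None None
0.05 None None None
0.06 None None None
0.07 None None None
0.08 None None None
0.09 None None None
0.1 None None None
0.11 None None None
0.12 None None None
0.13 None None None
0.14 None None None
0.15 None (np.int64(16), array([33., 39., 44.])) (np.int64(8), array([34., 39., 42.]))
0.16 None (np.int64(13), array([32., 33., 41.])) None
0.17 None (np.int64(27), array([-9., 38., 57.])) None
0.18 None (np.int64(60), array([-26.,  45.,  62.])) (np.int64(30), array([33., 54., 62.]))
0.19 None (np.int64(44), array([-29.,  32.,  62.])) (np.int64(12), array([-29.,  61.,  62.]))
0.2 (np.int64(6), array([ 2., 21., 31.])) (np.int64(174), array([-9., 40., 60.])) (np.int64(97), array([30., 45., 60.]))
0.21 (np.int64(34), array([-8., 14., 30.])) (np.int64(266), array([-9., 14., 30.])) (np.int64(93), array([ 1., 15., 30.]))
0.22 None (np.int64(108), array([-19.,  -6.,  79.])) (np.int64(68), array([-19.,  -8.,  78.]))
0.23 None None None
0.24 None None None
```

View pics/s5c.png

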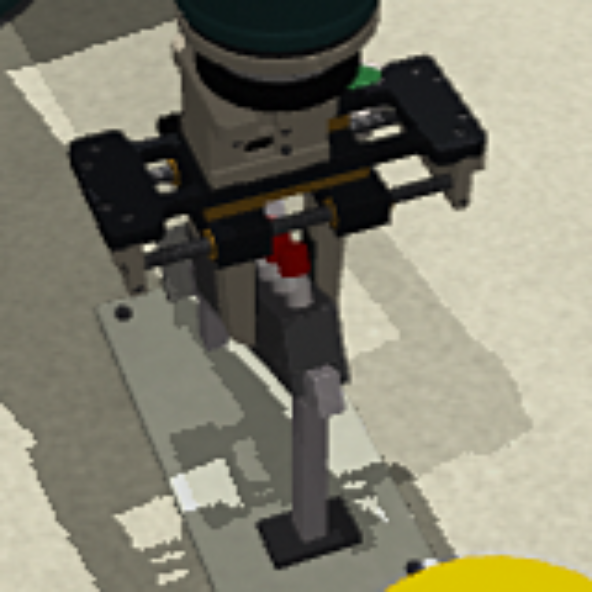

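>>> {"api": "move_arm", "payload": {"steps": [[-1, 0, 0, 0.02, 0], [-1, 0, 0, 0.01, 0]]}}

```text
t: 9.4
position: [0.6118, -0.0487, 0.1337]
orientation: [-3.142, 0.0, 2.883]
ft_force: [0.7, -0.7, -0.5]
finger_gap: 0.322
finger_force: 12.0
```

>>> {"api": "move_arm", "payload": {"steps": [[-1, 0, 0, 0.02, 0], [-1, 0, 0, 0, 0]]}}

```text
t: 9.6
position: [0.6118, -0.0487, 0.1325]
orientation: [-3.142, -0.0, 2.883]
ft_force: [-1.1, -0.0, -1.0]
finger_gap: 0.324
finger_force: 12.0
```

>>> {"api": "move_arm", "payload": {"steps": [[-1, 0, 0, 0.02, 0], [-1, 0, 0, 0.0, 0]]}}

```text
t: 9.8
position: [0.6118, -0.0487, 0.1316]
orientation: [3.142, 0.0, 2.883]
ft_force: [-0.1, -0.9, -1.2]
finger_gap: 0.321
finger_force: 12.0
```

>>> {"api": "move_arm", "payload": {"steps": [[-1, 0, 0, 0.02, 0], [-1, 0, 0, 0, 0]]}}

```text
t: 10.0
position: [0.6118, -0.0487, 0.1315]
orientation: [3.142, 0.0, 2.883]
ft_force: [-4.8, 0.7, 8.5]
finger_gap: 0.32
finger_force: 12.0
```

```bash
python3 tilt.py | grep -v None.None.None
```

```text
10.0 [ 0.6118 -0.0487  0.1315] [-4.8  0.7  8.5] [ 0.07  0.64 -0.01]
-0.01 (np.int64(20), array([-19.,  -6.,  24.])) (np.int64(54), array([-21.,  -2.,  22.])) None
0.0 None (np.int64(8), array([-29., -18.,  -4.])) None
0.15 None (np.int64(19), array([30., 36., 44.])) (np.int64(9), array([32., 36., 41.]))
0.16 None (np.int64(7), array([30., 31., 33.])) None
0.17 None (np.int64(45), array([30., 38., 56.])) (np.int64(14), array([32., 40., 58.]))
0.18 None (np.int64(26), array([-29.,  31.,  59.])) (np.int64(7), array([32., 57., 60.]))
0.19 None (np.int64(67), array([-27.,  40.,  61.])) (np.int64(22), array([-25.,  56.,  61.]))
0.2 (np.int64(8), array([ 2., 23., 31.])) (np.int64(176), array([-5., 32., 59.])) (np.int64(105), array([ 3., 42., 59.]))
0.21 (np.int64(30), array([-8., 10., 28.])) (np.int64(230), array([-9., 12., 29.])) (np.int64(80), array([ 0., 15., 30.]))
0.22 (np.int64(8), array([74., 76., 80.])) (np.int64(142), array([-19.,  -2.,  80.])) (np.int64(84), array([-19.,  -6.,  79.]))
```

>>> {"api": "move_arm", "payload": {"steps": [[-1, 0, 0, -0.01, 0], [-1, 0.07, 0, 0.037, 0], [-1, 0.07, 0, 0.037, 0], [-1, 0.07, 0, 0.037, 0], [-1, 0.07, 0, 0.037, 0]], "force": 20}}

```text
t: 10.55
position: [0.5982, -0.045, 0.1241]
orientation: [3.141, 0.001, 2.883]
ft_force: [0.6, 0.4, 4.9]
finger_gap: 0.321
finger_force: 20.0
```

>>> {"api": "move_arm", "payload": {"steps": [[-1, 0.07, 0, 0.037, 0], [-1, 0.07, 0, 0.037, 0], [-1, 0.07, 0, 0.037, 0], [-1, 0.07, 0, 0.037, 0]]}}

```text
t: 10.95
position: [0.5846, -0.0415, 0.1166]
orientation: [3.141, 0.001, 2.883]
ft_force: [-0.2, -0.4, 5.1]
finger_gap: 0.322
finger_force: 20.0
```

>>> {"api": "move_arm", "payload": {"steps": [[-1, 0.053, 0, 0.028, 0], [-1, 0.053, 0, 0.028, 0], [-1, 0.035, 0, 0.019, 0]]}}

```text
t: 11.25
position: [0.5778, -0.0396, 0.1128]
orientation: [3.141, 0.001, 2.883]
ft_force: [0.0, -0.1, 5.7]
finger_gap: 0.322
finger_force: 20.0
```

```bash
python3 tilt.py | grep -v None.None.None
```

```text
11.25 [ 0.5778 -0.0396  0.1128] [ 0.  -0.1  5.7] [-0.04 -0.09 -0.06]
0.11 None (np.int64(19), array([30., 36., 44.])) (np.int64(9), array([32., 36., 42.]))
0.12 None (np.int64(8), array([30., 31., 34.])) None
0.13 None (np.int64(35), array([30., 39., 55.])) (np.int64(10), array([32., 37., 55.]))
0.14 None (np.int64(26), array([30., 37., 60.])) (np.int64(13), array([33., 56., 60.]))
0.15 None (np.int64(50), array([29., 40., 61.])) (np.int64(15), array([31., 52., 61.]))
0.16 (np.int64(10), array([-11.,  10.,  31.])) (np.int64(161), array([-6., 35., 59.])) (np.int64(99), array([10., 40., 59.]))
0.17 (np.int64(25), array([-7., 10., 25.])) (np.int64(217), array([-7., 11., 29.])) (np.int64(71), array([ 1., 14., 30.]))
0.18 (np.int64(7), array([73., 76., 79.])) (np.int64(92), array([-24.,  74.,  79.])) (np.int64(32), array([-0., 74., 79.]))
0.19 None (np.int64(35), array([-29.,  -9.,   1.])) (np.int64(11), array([-29.,  -0.,   1.]))
0.2 None (np.int64(29), array([-17.,  -0.,   1.])) (np.int64(11), array([-0.,  1.,  2.]))
0.21 None (np.int64(36), array([-19.,  -3.,   1.])) (np.int64(14), array([-16.,   0.,   2.]))
0.22 None (np.int64(83), array([-20., -10.,   0.])) (np.int64(58), array([-19., -10.,  -0.]))
```

>>> {"api": "move_arm", "payload": {"steps": [[-1, 0.026, 0, 0.014, 0], [-1, 0.026, 0, 0.014, 0], [-1, 0.018, 0, 0.009, 0]]}}

```text
t: 11.6
position: [0.5745, -0.0388, 0.111]
orientation: [3.142, 0.001, 2.883]
ft_force: [0.8, -0.1, 5.0]
finger_gap: 0.318
finger_force: 20.0
```

>>> {"api": "move_arm", "payload": {"steps": [[-1, 0.018, 0, 0.009, 0], [-1, 0.018, 0, 0.009, 0]]}}

```text
t: 11.8
position: [0.5728, -0.0383, 0.11]
orientation: [3.142, 0.001, 2.883]
ft_force: [0.6, 0.3, 5.4]
finger_gap: 0.32
finger_force: 20.0
```

>>> {"api": "move_arm", "payload": {"steps": [[-1, 0.018, 0, 0.009, 0]]}}

```text
t: 11.9
position: [0.5719, -0.0381, 0.1095]
orientation: [3.142, 0.0, 2.883]
ft_force: [-0.3, 0.0, 4.9]
finger_gap: 0.322
finger_force: 20.0
```

>>> {"api": "move_arm", "payload": {"steps": [[-1, 0.018, 0, 0.009, 0]]}}

```text
t: 12.0
position: [0.571, -0.0379, 0.1091]
orientation: [3.142, 0.0, 2.883]
ft_force: [-0.1, 0.2, 4.6]
finger_gap: 0.32
finger_force: 20.0
```

>>> {"api": "move_arm", "payload": {"steps": [[-1, 0.018, 0, 0.009, 0], [-1, 0.012, 0, 0.006, 0]]}}

```text
t: 12.2
position: [0.57, -0.0377, 0.1086]
orientation: [3.142, 0.002, 2.883]
ft_force: [6.7, -3.0, 3.9]
finger_gap: 0.318
finger_force: 20.0
```

>>> {"api": "move_arm", "payload": {"steps": [[-1, 0.012, 0, 0.006, 0]]}}

```text
t: 12.3
position: [0.57, -0.0376, 0.1086]
orientation: [3.141, 0.003, 2.883]
ft_force: [10.3, -2.1, 7.1]
finger_gap: 0.327
finger_force: 20.0
```

>>> {"api": "move_arm", "payload": {"steps": [[-1, 0.012, 0, 0.006, 0]]}}

```text
t: 12.4
position: [0.5699, -0.0376, 0.1087]
orientation: [3.141, 0.005, 2.883]
ft_force: [14.2, -4.0, 8.4]
finger_gap: 0.322
finger_force: 20.0
```

>>> {"api": "move_arm", "payload": {"steps": [[-1, 0.012, 0, 0.006, 0]]}}

```text
t: 12.5
position: [0.5699, -0.0376, 0.1088]
orientation: [3.141, 0.006, 2.883]
ft_force: [16.2, -4.1, 10.3]
finger_gap: 0.324
finger_force: 20.0
```

>>> {"api": "move_arm", "payload": {"steps": [[-1, 0, 0, 0, 0], [0.4, 0, 0, 0, 0], [0.4, 0, 0, 0, 0], [0.4, 0, 0, 0, 0], [0.4, 0, 0, 0, 0], [0.4, 0, 0, 0, 0]]}}

```text
t: 13.1
position: [0.5677, -0.037, 0.107]
orientation: [-3.142, -0.001, 2.883]
ft_force: [-0.2, 0.1, -0.5]
finger_gap: 0.683
finger_force: 0.0
```

>>> {"api": "move_arm", "payload": {"steps": [[0.4, 0, 0, -0.2, 0], [0.4, 0, 0, -0.5, 0], [0.4, 0, 0, -0.8, 0], [0.4, 0, 0, -0.8, 0], [0.4, 0, 0, -0.2, 0], [0.4, 0, 0, 0, 0]]}}

```text
t: 13.7
position: [0.5684, -0.0371, 0.2347]
orientation: [3.141, 0.003, 2.883]
ft_force: [-0.5, -0.5, -0.5]
finger_gap: 0.7
finger_force: 0.0
```

```bash
python3 tilt.py; python3 -c "
import cv2;p=cv2.imread('pics/sx.png');cv2.imwrite('pics/s6c.png',cv2.resize(p[180:340,240:400],None,fx=3.7,fy=3.7))"
```

```text
13.7 [ 0.5684 -0.0371  0.2347] [-0.5 -0.5 -0.5] [-0.02 -0.01 -0.01]
-0.01 None (np.int64(11), array([-24.,  30.,  47.])) None
0.0 None (np.int64(31), array([ 3., 53., 66.])) (np.int64(13), array([30., 50., 67.]))
0.01 (np.int64(7), array([39., 60., 63.])) (np.int64(63), array([30., 59., 64.])) (np.int64(25), array([33., 60., 68.]))
0.02 None None None
0.03 None (np.int64(19), array([30., 45., 60.])) None
0.04 None (np.int64(35), array([31., 53., 61.])) (np.int64(18), array([31., 56., 61.]))
0.05 None (np.int64(13), array([30., 34., 61.])) None
0.06 None (np.int64(44), array([30., 52., 61.])) (np.int64(27), array([35., 57., 61.]))
0.07 None (np.int64(8), array([30., 31., 57.])) None
0.08 None (np.int64(52), array([31., 52., 61.])) (np.int64(25), array([32., 57., 61.]))
0.09 None (np.int64(13), array([30., 31., 60.])) None
0.1 None (np.int64(45), array([30., 50., 61.])) (np.int64(19), array([33., 52., 61.]))
0.11 None (np.int64(18), array([30., 41., 60.])) (np.int64(12), array([31., 58., 60.]))
0.12 None (np.int64(38), array([31., 48., 61.])) (np.int64(16), array([32., 56., 61.]))
0.13
[... 274 characters left out ...]
4(28), array([-8., 10., 30.])) (np.int64(235), array([-7., 13., 29.])) (np.int64(82), array([ 1., 14., 29.]))
0.17 None (np.int64(32), array([-26.,  -4.,   1.])) (np.int64(10), array([-0.,  1.,  1.]))
0.18 None (np.int64(34), array([-27.,  -1.,   1.])) (np.int64(11), array([-0.,  0.,  1.]))
0.19 None (np.int64(36), array([-28.,  -8.,   1.])) (np.int64(13), array([-28.,   1.,   1.]))
0.2 None (np.int64(31), array([-18.,  -0.,   1.])) (np.int64(12), array([-0.,  1.,  2.]))
0.21 None (np.int64(36), array([-20.,  -2.,   1.])) (np.int64(12), array([-9.,  0.,  1.]))
0.22 None (np.int64(84), array([-20., -10.,   1.])) (np.int64(59), array([-20., -10.,  -0.]))
0.23 None None None
0.24 None None None
```

View pics/s6c.png

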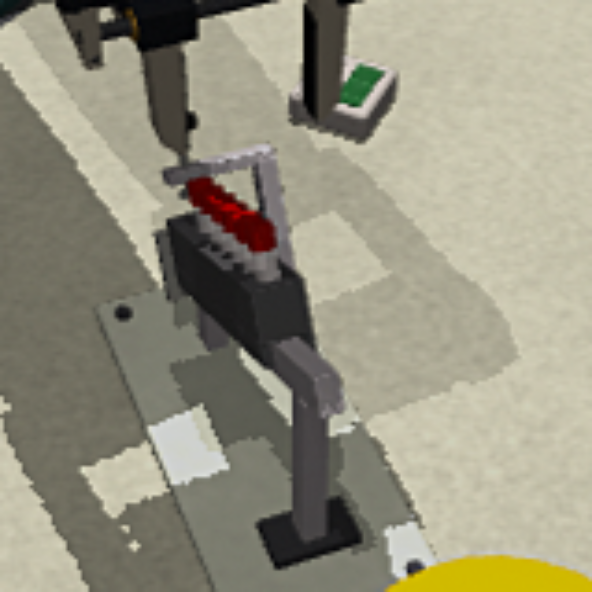

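>>> {"api": "move_arm", "payload": {"steps": [[-1, 0.4, 0, 0, 0], [-1, 0.8, 0, 0, 0], [-1, 0.8, 0, 0, 0], [-1, 0.43, 0, 0, 0], [-1, 0, 0, 0.4, 0], [-1, 0, 0, 0.4, 0], [-1, 0, 0, 0.3, 0], [-1, 0, 0, 0.1, 0], [-1, 0, 0, 0, 0], [-1, 0, 0, 0, 0]], "force": 10}}

```text
t: 14.75
position: [0.4506, -0.006, 0.1727]
orientation: [3.142, 0.0, 2.883]
ft_force: [-0.2, -0.1, 0.4]
finger_gap: 0.007
finger_force: 0.0
```

```bash
python3 - <<'E'
from h import *
s=get_state(); print(s["t"],s["position"],s["ft_force"].round(1),s["finger_gap"])
p,P,ok=cloud("scene","s7")
cv2.imwrite("pics/s7c.png",cv2.resize(p[140:260,230:350,::-1].astype(np.uint8),None,fx=5,fy=5))
E
```

```text
14.75 [ 0.45060661 -0.00603323  0.1727246 ] [-0.2 -0.1  0.4] 0.0073421622188952354
```

View pics/s7c.png

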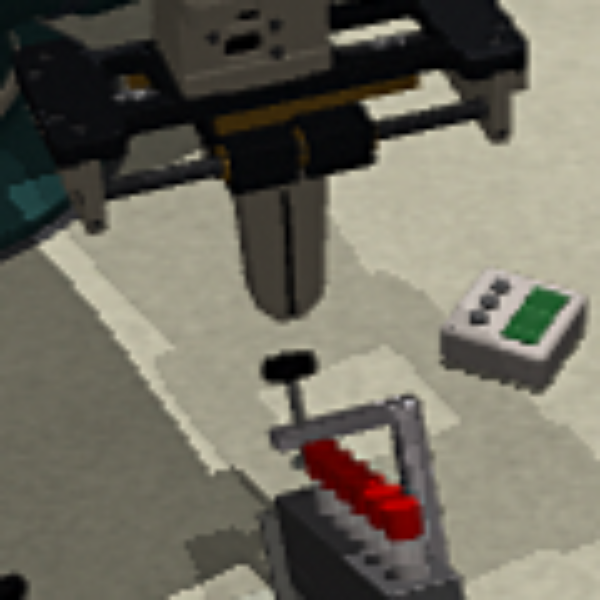

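>>> {"api": "move_arm", "payload": {"steps": [[-1, 0, 0, 0.2, 0], [-1, 0, 0, 0.14, 0], [-1, 0, 0, 0.04, 0], [-1, 0, 0, 0.0, 0]]}}

```text
t: 15.2
position: [0.4502, -0.006, 0.1528]
orientation: [-3.141, -0.001, 2.883]
ft_force: [-0.8, 0.6, -0.0]
finger_gap: 0.005
finger_force: 0.0
```

>>> {"api": "move_arm", "payload": {"steps": [[-1, 0, 0, 0.04, 0], [-1, 0, 0, 0.0, 0]]}}

```text
t: 15.4
position: [0.4504, -0.006, 0.1513]
orientation: [3.142, 0.0, 2.883]
ft_force: [-0.3, -0.1, -0.7]
finger_gap: 0.009
finger_force: 0.0
```

>>> {"api": "move_arm", "payload": {"steps": [[-1, 0, 0, 0.04, 0], [-1, 0, 0, 0.0, 0]]}}

```text
t: 15.6
position: [0.4503, -0.006, 0.1492]
orientation: [3.142, -0.0, 2.883]
ft_force: [-0.0, 0.0, -0.5]
finger_gap: 0.008
finger_force: 0.0
```

Now along the rail's -z (tool x -, tool z +).

>>> {"api": "move_arm", "payload": {"steps": [[-1, -0.019, 0, 0.035, 0], [-1, -0.019, 0, 0.035, 0]]}}

```text
t: 15.8
position: [0.4523, -0.0065, 0.1458]
orientation: [3.142, 0.0, 2.883]
ft_force: [-1.1, -0.3, 2.0]
finger_gap: 0.004
finger_force: 1.0
```

>>> {"api": "move_arm", "payload": {"steps": [[-1, -0.019, 0, 0.035, 0], [-1, -0.019, 0, 0.035, 0]]}}

```text
t: 16.0
position: [0.4541, -0.007, 0.1422]
orientation: [3.142, 0.0, 2.883]
ft_force: [-1.7, -0.1, 2.7]
finger_gap: 0.006
finger_force: 1.3
```

>>> {"api": "move_arm", "payload": {"steps": [[-1, -0.019, 0, 0.035, 0], [-1, 0, 0, 0, 0]]}}

```text
t: 16.2
position: [0.455, -0.0072, 0.1403]
orientation: [-3.142, -0.0, 2.883]
ft_force: [-1.1, 0.3, 3.2]
finger_gap: 0.009
finger_force: 1.6
```

>>> {"api": "move_arm", "payload": {"steps": [[-1, -0.019, 0, 0.035, 0], [-1, -0.009, 0, 0.018, 0]]}}

```text
t: 16.4
position: [0.4564, -0.0076, 0.1379]
orientation: [3.142, 0.0, 2.883]
ft_force: [-1.9, -0.4, 3.9]
finger_gap: 0.005
finger_force: 1.9
```

>>> {"api": "move_arm", "payload": {"steps": [[-1, -0.009, 0, 0.018, 0]]}}

```text
t: 16.5
position: [0.4568, -0.0077, 0.137]
orientation: [3.142, 0.0, 2.883]
ft_force: [-0.1, 0.6, 3.8]
finger_gap: 0.006
finger_force: 2.0
```

>>> {"api": "move_arm", "payload": {"steps": [[-1, -0.009, 0, 0.018, 0]]}}

```text
t: 16.6
position: [0.4573, -0.0078, 0.1361]
orientation: [3.142, 0.0, 2.883]
ft_force: [-0.9, 0.5, 2.9]
finger_gap: 0.005
finger_force: 2.1
```

>>> {"api": "move_arm", "payload": {"steps": [[-1, -0.005, 0, 0.009, 0]]}}

```text
t: 16.7
position: [0.4575, -0.0079, 0.1358]
orientation: [3.142, 0.0, 2.883]
ft_force: [-3.8, 1.3, 9.2]
finger_gap: 0.007
finger_force: 4.2
```

>>> {"api": "move_arm", "payload": {"steps": [[-1, -0.005, 0, 0.009, 0]]}}

```text
t: 16.8
position: [0.4576, -0.0079, 0.1356]
orientation: [3.142, -0.0, 2.883]
ft_force: [-6.3, 1.1, 11.8]
finger_gap: 0.005
finger_force: 6.2
```

>>> {"api": "move_arm", "payload": {"steps": [[-1, 0, 0, 0, 0], [-1, 0, 0, 0, 0]]}}

```text
t: 17.0
position: [0.4576, -0.0079, 0.1357]
orientation: [3.142, -0.0, 2.883]
ft_force: [-6.0, 1.2, 9.5]
finger_gap: 0.004
finger_force: 5.0
```

>>> {"api": "move_arm", "payload": {"steps": [[-1, 0, 0, 0, 0], [-1, 0, 0, 0, 0], [-1, 0, 0, 0, 0], [-1, 0, 0, 0, 0], [-1, 0, 0, 0, 0], [-1, 0, 0, 0, 0], [-1, 0, 0, 0, 0], [-1, 0, 0, 0, 0]]}}

```text
t: 17.8
position: [0.4576, -0.0079, 0.1357]
orientation: [3.142, -0.0, 2.883]
ft_force: [-5.1, 1.3, 9.6]
finger_gap: 0.004
finger_force: 5.0
```

>>> {"api": "move_arm", "payload": {"steps": [[-1, 0.01, 0, -0.02, 0], [-1, 0.03, 0, -0.06, 0], [-1, 0.04, 0, -0.08, 0], [-1, 0.04, 0, -0.08, 0], [-1, 0.05, 0, -0.09, 0], [-1, 0.05, 0, -0.09, 0], [-1, 0.05, 0, -0.4, 0], [-1, 0, 0, -0.8, 0], [-1, 0, 0, -0.5, 0], [-1, 0, 0, 0, 0]]}}

```text
t: 18.8
position: [0.4454, -0.0045, 0.245]
orientation: [3.141, 0.005, 2.883]
ft_force: [-0.1, -0.7, -0.0]
finger_gap: 0.006
finger_force: 0.0
```

```bash
python3 tilt.py | sed -n '1p;5,20p'; python3 - <<'E'
from h import *
p,P,ok=cloud("scene","s8")
k=(p.max(-1)<25)&ok&(P[...,2]>.11)&(P[...,2]<.16)&(abs(P[...,0]-.455)<.04)&(abs(P[...,1])<.04)
print("knob",k.sum(),P[k].mean(0),P[k].max(0))
E
```

```text
18.8 [ 0.4454 -0.0045  0.245 ] [-0.1 -0.7 -0. ] [-0.01 -0.02  0.02]
0.02 None (np.int64(6), array([30., 30., 31.])) None
0.03 None (np.int64(18), array([30., 40., 61.])) (np.int64(7), array([34., 58., 61.]))
0.04 None (np.int64(36), array([30., 53., 61.])) (np.int64(19), array([32., 57., 61.]))
0.05 None (np.int64(15), array([30., 47., 60.])) None
0.06 None (np.int64(44), array([30., 50., 60.])) (np.int64(22), array([31., 54., 60.]))
0.07 None (np.int64(9), array([30., 60., 60.])) None
0.08 None (np.int64(52), array([30., 49., 61.])) (np.int64(22), array([34., 55., 61.]))
0.09 None (np.int64(9), array([30., 31., 61.])) None
0.1 None (np.int64(50), array([30., 46., 61.])) (np.int64(19), array([32., 45., 61.]))
0.11 None (np.int64(17), array([30., 58., 60.])) (np.int64(11), array([43., 59., 61.]))
0.12 None (np.int64(37), array([30., 44., 61.])) (np.int64(11), array([31., 44., 61.]))
0.13 None (np.int64(33), array([30., 50., 61.])) (np.int64(18), array([32., 58., 61.]))
0.14 None (np.int64(38), array([30., 43., 61.])) (np.int64(9), array([43., 60., 61.]))
0.15 None (np.int64(142), array([-8., 40., 59.])) (np.int64(86), array([30., 44., 60.]))
0.16 (np.int64(32), array([-8., 10., 29.])) (np.int64(239), array([-7., 13., 29.])) (np.int64(83), array([ 0., 15., 29.]))
0.17 None (np.int64(28), array([-23.,  -1.,   1.])) (np.int64(9), array([0., 0., 1.]))
knob 42 [ 0.45661034 -0.00780276  0.145326  ] [0.46318387 0.00149406 0.1500904 ]
```

View pics/s8.png

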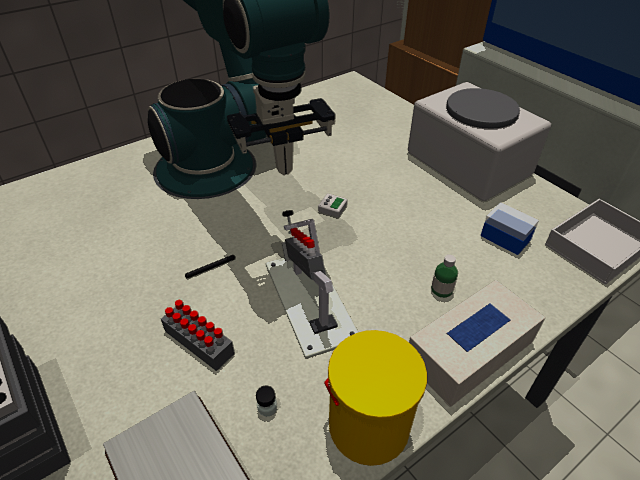

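The carrier is home and flush at about (303,252). The gauge knob is back at its rest height at (288,213), the bystanders haven't moved, and the robot is clear of everything.

```bash
python3 -c "from cell import manip; print(manip.close_job())"
```

```text
the job is handed in; nothing more can be done
None
```

The job is handed in: the carrier was pressed home at about 19 N and released, the gauge foot rested on its bare end for about 1 s at roughly 6–9 N and sprang back up, and the other things on the bench look undisturbed.

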